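# Bolt the lid of the white board tester

## Robot

A 6-joint arm with a two-finger parallel gripper is mounted at the origin on the work surface. World frame = base frame: x ahead of the robot, y to its left, z up, the work surface at z = 0. Lengths are in mm, angles in degrees, forces in N, time in s.
With the tool pointing down it reaches from about 350 to 850 mm from the base axis. Payload 8.1 kg.
Tool frame: the origin (TCP) lies at the very end of the fingers, on their centre line; the grasp point (between the pads) lies r.tcp_to_grasp behind it (r.tcp_to_grasp is the distance from the TCP to the grasp point, in mm); z points along the fingers, y is the line along which they close (so a half turn about z gives the same grasp; the last joint's range is limited). The gripper opens to 85 mm and grips with 20 to 120 N. Pads are 22 mm wide; open, the fingers measure 114 mm over their backs; the gripper's body (76 mm by 85 mm) begins 54 mm behind the grasp point. The pads swing forward as they close: fully open they stand 13 mm farther back than shut.
Start: joints at [-73.82, 7.471, 85.268, -0, 87.261, -4.893], TCP at [215.758, -559.869, 231.292] pointing down, gripper open.
Joint ranges: [-169.43, 169.43], [-51.17, 129.36], [1.28, 143.12], [-76.62, 256.62], [0, 156.53], [-152.29, 152.29]. Speed limits (degrees/s): [136.94, 136.94, 159.86, 180, 180, 180].

## Interface

Orientations are given as [roll, pitch, yaw] about the fixed x, y, z axes, in that order (R = Rz(yaw) Ry(pitch) Rx(roll)).
In Python, from bench import r gives the robot as it stands.
- The arm moves only by the shell command python3 -m handwheel 'ROWS' [OPENING] [FORCE]. ROWS is JSON, a list of rows, each a list of 4 numbers: the shift along the tool's x, y, z in m, then the turn about the tool's z in degrees. A call has 1 to 10 rows; each row shifts and turns the commanded pose from where the row before left it, along the tool's axes as they then stand; what a row does not reach is not made up. A row lasts 1/10 s, in which the tool goes at most 50 mm and 8.59 degrees, less where a joint would pass 70% of its speed; a pose out of reach is approached as far as the arm can. A call is refused whole if a number of a shift passes 0.05 or a number of a turn 8.59, either way. A call with a gripper value outside its range is refused whole. OPENING is the finger opening in m, from 0 to 0.0854, set as the call begins (- or left out, the last holds). The fingers move at their own pace and stop on an object; FORCE is the grip in N (left out, the last holds). Time passes only in rows, so rows that do not move let the fingers close. It gives the time, the measured TCP pose, the force, the opening and the grip force at its end, in the units of the state.
- r.sense(): the state, without advancing time (a new reading comes with each control period).
- r.snapshot(name): name is "side" or "top"; returns the picture (480x640x3 uint8, red, green, blue); there is no depth.
- r.camera_params(name): a dict with "fx", "fy", "cx", "cy" (pixels), "D" ([k1, k2, p1, p2, k3] as OpenCV has them; the pictures are not rectified), "R" (3x3) and "t" (3): a world point X has camera coordinates R X + t. Camera axes: x right, y down, z forward; pixel columns grow to the right and rows downward; lengths in mm; the calibration is good to about 2 mm. A picture is of the moment at which its call begins. camera_params takes no time and is no camera call.
- r.hand_in(): hands the job in; it is judged then, once.
The state is a dict: "time": time; "joint_pos": joint angles; "qd": joint speeds; "joint_efforts": joint torques, N m; "tool_pos": TCP position; "tcp_rot": TCP orientation; "ft_force": force on the tool from outside, world axes, zero at the start; "wrist_torque": the same for the moment, N m; "finger_gap": finger opening in mm; "grip_force": force on a finger pad.
Only numpy, scipy, OpenCV 4.12 (cv2) and the standard library are available. Lean on these libraries where they do the work, as an engineer would, in place of code of your own. Each camera call takes 0.05 s, during which the arm holds its last target. There are 200 camera calls.

## Task

The lid of the white test box is shut but not yet bolted. Slide its red-handled barrel bolt all the way across into the keeper, then turn the red handle down into the keeper notch as far as it goes and let go of it. Leave the blue-handled bolt on the grey box as it is.

Things in the scene. Friction and masses are not known exactly. Their poses are not given: they have to be found in the camera images.
- red_grip (a point): Centre of the red grip (cylinder 16 mm dia., 32 long, on an 8 mm stem) of the bolt handle on top of the fixed white box (200 x 250 x 90 high). It is 41 mm from the rod axis, the free end 57. z: along the handle, rod to free end (up at start); y: level, along the rod, the closing direction (about the robot's left); x: away from the robot when upright. The rod axis is 106 mm above the table.
- red_bolt (a joint): Slide of the red-handled bolt, m: 0 drawn back, 0.060 home against its stop; starts at 0 to 0.015. About 2 N of friction; stays where left. A steel rail in front of the rod, top 14 mm above the rod axis, keeps the handle up until the bolt is within 12 mm of home; there a 32 mm gap in it, centred on the home position, is the keeper notch. The rail behind the rod is lower.
- red_handle (a joint): Turn of the red handle about the rod axis, rad: 0 upright, 1.45 fully down in the notch against its stop (7 degrees above level); starts at 0 to 0.15. It turns towards the box's front (robot's side, its own -x) and ends over the front edge, 26 mm ahead of the rod axis. It turns easily; upright it stays, from about halfway it drops by its own weight. Nothing within 60 mm is taller than the rails.
- blue_grip (a point): Centre of the blue grip on a bolt of the same build, with the same axes, on top of the grey box of the same size; not to be moved. The two boxes stand side by side, either way round, each turned up to 0.3 rad; what lies on the table in front of them is lower than 45 mm.

How it is judged (in metres and radians):
At the end, for the whole second after the job is handed in: The red bolt is home (within 14 mm of its stop) with its handle down in the notch (turned at least 1.2 rad of 1.45), let go of, and the blue grip is within 12 mm of where it stood (value of joint red_bolt above 0.046 m and value of joint red_handle above 1.2 rad and distance of blue_grip from where it was at the start of the episode below 0.012 m); the robot touches nothing.
It fails at once if the blue-handled bolt is moved (its grip by more than 15 mm) (distance of blue_grip from where it was at the start of the episode above 0.015 m).
It also fails if it takes over 32 s, if anything falls off the work surface, if the arm or the gripper's body presses on something with over 40 N, if the wrist force passes 120 N, or if a joint passes its speed limit or range.

## Working session

There is one attempt and no reset: what is moved stays moved. The work goes in short steps, Python scripts to look and compute and a shell command to move; the robot and the scene stay as the last step left them, time stands still between calls to the robot, and variables do not carry over. Pictures are saved under pics/ and viewed, at most 10 in all, crops included, and the job is handed in when it is done.

```bash
mkdir -p pics
python3 - <<'E'
from bench import r
import cv2
for n in("side","top"):
    cv2.imwrite(f"pics/{n}0.png",r.snapshot(n)[:,:,::-1]); p=r.camera_params(n); print(n,{k:[round(float(a),3) for a in __import__('numpy').ravel(v)] for k,v in p.items()})
print(r.tcp_to_grasp,r.sense())
E
```

```text
side {'fx': [522.804], 'fy': [522.804], 'cx': [314.829], 'cy': [239.925], 'D': [-0.051, 0.0, 0.0, 0.0, 0.0], 'R': [-0.945, -0.327, -0.015, -0.225, 0.683, -0.695, 0.237, -0.654, -0.719], 't': [495.335, 279.013, 860.911]}
top {'fx': [530.274], 'fy': [530.274], 'cx': [310.601], 'cy': [243.471], 'D': [0.033, 0.0, 0.0, 0.0, 0.0], 'R': [0.051, -0.999, -0.004, -0.971, -0.049, -0.233, 0.232, 0.016, -0.973], 't': [-97.77, 588.061, 838.113]}
18.700000000000003 {'time': 0.1, 'joint_pos': array([-7.38202277e+01,  7.51248575e+00,  8.53257259e+01,  1.40126524e-03,
        8.72591614e+01, -4.89415625e+00]), 'qd': array([ 0.03623044, -0.02302802, -0.15202804, -0.08739147, -0.0332442 ,
       -0.06960645]), 'joint_efforts': array([ 1.22067664e-03, -5.70952928e+01, -5.01940584e+01, -1.49818443e-04,
        8.25866737e-03,  7.18883001e-06]), 'tool_pos': array([ 215.62173787, -559.3804065 ,  230.30579148]), 'tcp_rot': array([-1.79903101e+02, -9.70184716e-03,  2.10738522e+01]), 'ft_force': array([ 0.84458623,  0.00898073, -0.81733629]), 'wrist_torque': array([ 0.00043855,  0.01140734, -0.02994701]), 'grip_force': 0.0, 'finger_gap': 85.4206799283416}
```

View pics/side0.png

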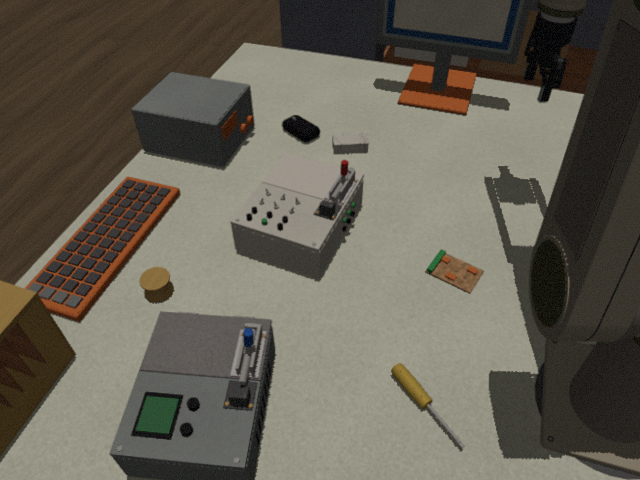

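View pics/top0.png

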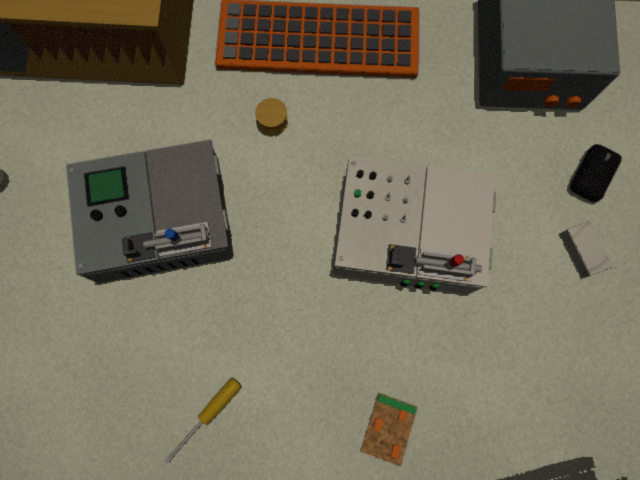

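The side view shows the red grip at about (344,167), and the top view shows it at about (458,260). The white box is on the robot's right and its keeper block is at (402,257) in the top view. The blue bolt is well away on the left.

```bash
cat > h.py <<'E'
import numpy as np, cv2
from bench import r
def cam(n):
    p=r.camera_params(n); K=np.array([[p['fx'],0,p['cx']],[0,p['fy'],p['cy']],[0,0,1]]); return K,np.array(p['D'],float),np.array(p['R']),np.array(p['t'],float)
def ray(n,uv):
    K,D,R,t=cam(n); q=cv2.undistortPoints(np.array([[uv]],float),K,D)[0,0]
    return -R.T@t, R.T@np.array([q[0],q[1],1])
def plane(n,uv,z):
    o,d=ray(n,uv); return o+d*(z-o[2])/d[2]
def tri(a,b):
    o1,d1=ray('side',a);o2,d2=ray('top',b)
    s=np.linalg.lstsq(np.c_[d1,-d2],o2-o1,rcond=None)[0]
    p,q=o1+s[0]*d1,o2+s[1]*d2; return (p+q)/2,np.linalg.norm(p-q)
def blob(im,c,box):
    h=cv2.cvtColor(im,cv2.COLOR_RGB2HSV).astype(int); H=h[...,0]
    m=((H<6)|(H>173)) if c=='red' else (abs(H-110)<12)
    m=m&(h[...,1]>150)&(h[...,2]>50); k=np.zeros_like(m); x0,y0,x1,y1=box; k[y0:y1,x0:x1]=1; m&=k
    n,l,s,ce=cv2.connectedComponentsWithStats(m.astype(np.uint8)); i=1+np.argmax(s[1:,4]); return ce[i],s[i]
E
python3 - <<'E'
from h import *
s=cv2.imread('pics/side0.png')[:,:,::-1].copy();t=cv2.imread('pics/top0.png')[:,:,::-1].copy()
a=blob(s,'red',(320,140,370,200));b=blob(t,'red',(430,240,490,280));print(a,b,tri(a[0],b[0]))
a=blob(s,'blue',(220,310,280,360));b=blob(t,'blue',(150,215,200,250));print(tri(a[0],b[0]))
P=lambda *u:plane('top',u,90)
print(P(349,160),P(495,170),P(335,268))
cv2.imwrite('pics/c.png',np.hstack([cv2.resize(s[140:240,300:380],(400,500),interpolation=2),cv2.resize(t[220:300,380:500],(400,267),interpolation=2) if 0 else cv2.copyMakeBorder(cv2.resize(t[230:300,385:490],(400,267),interpolation=2),0,233,0,0,0)])[:,:,::-1])
E
```

```text
(array([344.1875    , 165.58333333]), array([342, 160,   6,  15,  48], dtype=int32)) (array([458.36842105, 259.09210526]), array([454, 255,  10,  10,  76], dtype=int32)) (array([ 560.01358149, -297.23907021,  149.68884724]), np.float64(0.24770439482187862))
(array([576.35672879, 148.93427296, 160.31933591]), np.float64(1.2406407488279252))
[ 739.30336766 -126.79213068   90.        ] [ 732.93467881 -377.61047247   90.        ] [ 547.74887843 -110.35640121   90.        ]
```

View pics/c.png

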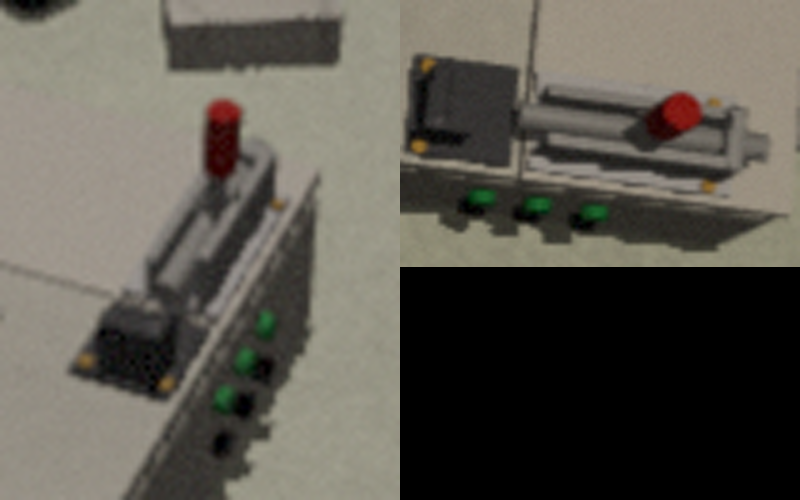

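Run:
```python
from h import *
a=plane('top',(419.1,260.2),106);b=plane('top',(480.8,268.8),106);print(a,b,np.degrees(np.arctan2(-(a-b)[0],(a-b)[1])))
# white top back / right edges & rail by mask-fit: lid/box back edge
t=cv2.imread('pics/top0.png',0)
g=cv2.Sobel(cv2.GaussianBlur(t,(5,5),0),cv2.CV_32F,0,1)
pts=[]
for u in range(365,485,3):
    v=150+int(np.argmax(g[150:180,u])); pts.append(plane('top',(u,v),90))
pts=np.array(pts); f=np.polyfit(pts[:,1],pts[:,0],1); f2=[f[0]]; res=pts[:,0]-np.polyval(f,pts[:,1]); print(f,np.abs(res).max(),-np.degrees(-np.arctan(-f[0])))
# front-top edge: bright top -> dark front
pts=[]
for u in range(345,485,3):
    v=260+int(np.argmin(g[260:292,u])); pts.append(plane('top',(u,v),90))
pts=np.array(pts);f=np.polyfit(pts[:,1],pts[:,0],1);print(f,np.median(np.abs(pts[:,0]-np.polyval(f,pts[:,1]))))
```

```text
[ 564.51607485 -245.62058822  106.        ] [ 555.42110428 -344.69467215  106.        ] -5.245034355868588
[-1.66048726e-01  6.95836217e+02] 31.674521262095254 9.427870268573866
[4.54635603e-02 5.55242653e+02] 3.99332143080926
```

```bash
python3 -m handwheel '[[0,0,0,8.5],[0,0,0,8.5],[0,0,0,8.5],[0,0,0,0]]' 0.06 20; python3 -m handwheel '[[0.0323,-0.0289,0,0],[0.0323,-0.0289,0,0],[0.0323,-0.0289,0,0],[0.0323,-0.0289,0,0],[0.0323,-0.0289,0,0],[0.0323,-0.0289,0,0],[0.0323,-0.0289,0,0],[0.0323,-0.0289,0,0],[0.0323,-0.0289,0,0],[0.0323,-0.0289,0,0]]'; python3 -m handwheel '[[0,0,0,0],[0,0,0,0],[0,0,0,0]]'
```

```text
time: 0.5
tool_pos: [215.7, -559.6, 230.7]
tcp_rot: [-179.9, 0.0, -4.6]
ft_force: [-0.3, -0.5, -0.7]
finger_gap: 60.1
grip_force: 0.0
time: 1.5
tool_pos: [561.2, -295.3, 231.0]
tcp_rot: [-180.0, 0.0, -4.1]
ft_force: [0.6, 0.2, 0.5]
finger_gap: 60.6
grip_force: 0.0
time: 1.8
tool_pos: [559.5, -297.1, 230.9]
tcp_rot: [180.0, 0.0, -4.3]
ft_force: [0.8, -0.7, -0.2]
finger_gap: 60.1
grip_force: 0.0
```

```bash
python3 -m handwheel '[[0,0,0.02,0],[0,0,0.02,0],[0,0,0.02,0],[0,0,0.02,0],[0,0,0.01,0],[0,0,0.008,0],[0,0,0,0],[0,0,0,0]]'
python3 - <<'E'
from h import *
s=r.snapshot('side');t=r.snapshot('top')
f=lambda i:cv2.resize(i,(400,500),interpolation=2)
cv2.imwrite('pics/d.png',np.hstack([f(s[120:220,300:380]),f(t[210:310,415:495])])[:,:,::-1])
E
```

```text
time: 2.6
tool_pos: [560.3, -297.2, 134.2]
tcp_rot: [180.0, -0.1, -4.4]
ft_force: [0.0, -0.6, 0.1]
finger_gap: 59.8
grip_force: 0.0
```

View pics/d.png

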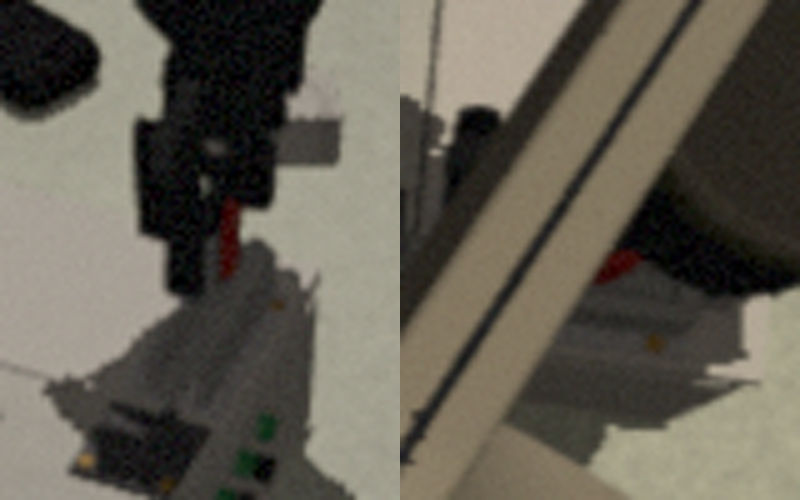

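The side view shows the red grip (crop x≈230) just right of the near finger, between the two fingers. The arm mostly covers the top view. Closing now.

```bash
python3 -m handwheel '[[0,0,0,0],[0,0,0,0],[0,0,0,0],[0,0,0,0],[0,0,0,0]]' 0 20
```

```text
time: 3.2
tool_pos: [560.5, -295.5, 133.8]
tcp_rot: [-179.9, -0.0, -4.4]
ft_force: [-0.2, 6.1, 4.1]
finger_gap: 15.1
grip_force: 19.7
```

```bash
python3 -m handwheel '[[0,-0.008,0,0],[0,-0.008,0,0],[0,-0.008,0,0],[0,-0.008,0,0],[0,-0.006,0,0],[0,-0.004,0,0],[0,0,0,0]]'; python3 -m handwheel '[[0,-0.003,0,0],[0,-0.003,0,0],[0,0,0,0]]'
```

```text
time: 3.9
tool_pos: [563.9, -253.8, 133.8]
tcp_rot: [-180.0, -0.1, -4.4]
ft_force: [0.5, 1.3, 5.7]
finger_gap: 15.8
grip_force: 20.0
time: 4.2
tool_pos: [564.3, -248.5, 133.8]
tcp_rot: [-180.0, -0.1, -4.4]
ft_force: [1.5, 0.4, 5.5]
finger_gap: 14.9
grip_force: 19.9
```

```bash
for i in 1 2; do :; done; python3 -m handwheel '[[0,-0.003,0,0],[0,-0.001,0,0],[0,0,0,0]]';python3 -m handwheel '[[0,-0.003,0,0],[0,-0.001,0,0],[0,0,0,0]]'; python3 -m handwheel '[[0,-0.003,0,0],[0,0,0,0]]'
```

```text
time: 4.5
tool_pos: [564.6, -244.7, 133.8]
tcp_rot: [180.0, -0.1, -4.4]
ft_force: [1.2, -1.0, 5.9]
finger_gap: 15.2
grip_force: 19.9
time: 4.8
tool_pos: [565.0, -240.6, 133.8]
tcp_rot: [180.0, -0.1, -4.4]
ft_force: [2.4, -0.7, 6.3]
finger_gap: 15.1
grip_force: 19.9
time: 5.0
tool_pos: [565.2, -237.5, 133.8]
tcp_rot: [180.0, -0.1, -4.4]
ft_force: [2.3, -1.0, 5.7]
finger_gap: 15.6
grip_force: 19.9
```

```bash
python3 -m handwheel '[[0,-0.002,0,0],[0,0,0,0],[0,0,0,0]]'; python3 -m handwheel '[[0,-0.002,0,0],[0,0,0,0]]'
python3 - <<'E'
from h import *
s=r.snapshot('side')
cv2.imwrite('pics/e.png',cv2.resize(s[120:240,270:390],(600,600),interpolation=2)[:,:,::-1])
E
```

```text
time: 5.3
tool_pos: [565.4, -235.6, 133.8]
tcp_rot: [-180.0, -0.1, -4.4]
ft_force: [3.0, -0.6, 6.1]
finger_gap: 15.1
grip_force: 19.9
time: 5.5
tool_pos: [565.3, -235.1, 133.9]
tcp_rot: [179.9, -0.1, -4.4]
ft_force: [1.1, -7.3, 3.8]
finger_gap: 15.6
grip_force: 20.0
```

View pics/e.png

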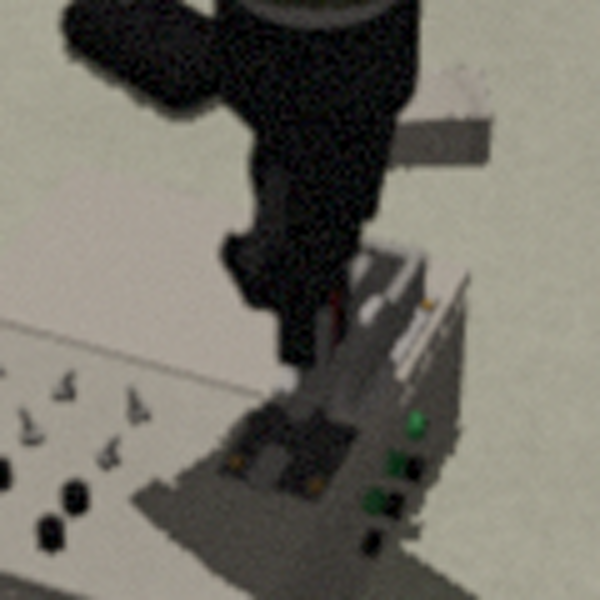

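The red grip is in the fingers near the keeper block, and the force shows the bolt at its stop. Turning the handle along its arc (radius 46.5 mm at the grasp).

```bash
python3 -m handwheel '[[0,0.001,0,0],[-0.0081,0,0.0007,0],[0,0,0,0],[-0.0078,0,0.0021,0],[0,0,0,0],[-0.0074,0,0.0034,0],[0,0,0,0]]'; python3 -m handwheel '[[-0.0066,0,0.0047,0],[0,0,0,0]]'
```

```text
time: 6.25
tool_pos: [541.4, -233.1, 127.0]
tcp_rot: [180.0, 0.0, -4.4]
ft_force: [2.5, -4.0, 2.5]
finger_gap: 15.3
grip_force: 20.4
time: 6.45
tool_pos: [534.3, -232.5, 121.8]
tcp_rot: [-180.0, 0.1, -4.4]
ft_force: [-0.2, -4.4, 3.3]
finger_gap: 15.1
grip_force: 19.6
```

Forces are small, so carrying on to about 80°.

```bash
python3 -m handwheel '[[-0.0057,0,0.0057,0],[0,0,0,0],[-0.0047,0,0.0066,0],[0,0,0,0]]'; python3 -m handwheel '[[-0.0034,0,0.0074,0],[0,0,0,0]]';  python3 -m handwheel '[[-0.0021,0,0.0078,0],[0,0,0,0]]'
```

```text
time: 6.85
tool_pos: [523.9, -231.4, 109.0]
tcp_rot: [-180.0, 0.1, -4.4]
ft_force: [1.5, -3.8, 1.5]
finger_gap: 15.0
grip_force: 19.4
time: 7.05
tool_pos: [520.8, -231.2, 101.8]
tcp_rot: [-180.0, 0.1, -4.4]
ft_force: [0.0, -2.6, 1.2]
finger_gap: 15.2
grip_force: 19.5
time: 7.25
tool_pos: [518.9, -231.1, 94.1]
tcp_rot: [-180.0, 0.0, -4.4]
ft_force: [0.5, -3.0, 1.6]
finger_gap: 14.9
grip_force: 19.9
```

```bash
python3 -m handwheel '[[0,0,0,0],[0,0,0,0],[0,0,0,0],[0,0,0,0]]' 0.045; python3 -m handwheel '[[0,0,-0.02,0],[0,0,-0.03,0],[0,0,-0.04,0],[-0.04,0,-0.03,0],[-0.05,0,0,0],[-0.05,0,0,0],[-0.05,0.03,0,0],[0,0.04,0,0],[0,0.04,0,0],[0,0,0,0]]'
python3 - <<'E'
from h import *
s=r.snapshot('side');t=r.snapshot('top')
f=lambda i:cv2.resize(i,(400,500),interpolation=2)
cv2.imwrite('pics/g.png',np.hstack([f(s[140:240,300:380]),f(t[210:310,380:460])])[:,:,::-1])
try:
    a=blob(s,'red',(310,150,370,240))[0];b=blob(t,'red',(370,240,490,300))[0];print(a,b,tri(a,b))
except Exception as e: print(e)
print(tri(blob(s,'blue',(220,310,280,360))[0],blob(t,'blue',(150,215,200,250))[0]))
E
```

```text
time: 7.65
tool_pos: [519.2, -231.0, 94.8]
tcp_rot: [-180.0, 0.0, -4.4]
ft_force: [-0.4, -0.1, 0.2]
finger_gap: 45.1
grip_force: 0.0
time: 8.65
tool_pos: [327.5, -326.0, 215.1]
tcp_rot: [179.9, -0.0, -4.6]
ft_force: [-0.9, 0.3, -0.6]
finger_gap: 44.5
grip_force: 0.0
[350.47572816 202.88349515] [410.88648649 282.74594595] (array([ 525.94672272, -231.5777098 ,  111.66453133]), np.float64(0.21877534049163733))
(array([576.36523359, 148.86304949, 160.19012991]), np.float64(1.0890940648445122))
```

View pics/g.png

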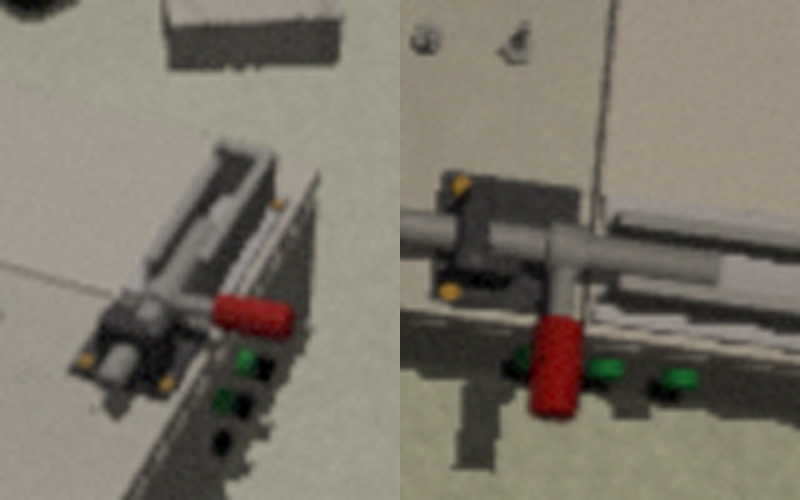

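Both views show the red handle down over the front edge, in the notch. The grip is at z≈111 mm (fully down is 111), the bolt is home, the blue grip hasn't moved, and the arm is clear.

```bash
python3 -c "
from bench import r
print(r.hand_in())"
```

```text
the job is handed in; nothing more can be done
None
```

The red bolt is slid home against its stop and its handle is fully down in the keeper notch and released. The blue bolt hasn't moved, and the job was handed in with the arm clear; no verdict came back.

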